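# Set the spring tension of a phone screen press

### The job

Two identical screen presses stand on the repair bench; one holds a phone, the other is empty. On the press with the phone, turn the teal knob clockwise until the tip of the yellow pointer lines up with the red flag, then let go of the knob. Leave the empty press's setting as it is.

Things in the scene. Friction and masses are not known exactly. Their poses are not given: they have to be found in the camera images.
- press_knob_grip (a point): Grip point of the tension knob on the press with the phone: on its upright axis, 16 mm below its top. Round teal cap 36 mm across, 34 mm tall, white line on top; grip it across any diameter. The flat housing top, 28 mm below this point, is the highest part around it. Clockwise from above tightens; it needs 0.6 to 1.35 rad, about 0.1 N m, and stays where it is left.
- press_pointer (a point): Tip of the sprung pointer on the same press: steel blade, yellow end 12 mm wide, under a clear window (not touchable), 110 mm from its upright pivot. Turning the knob 1 rad clockwise swings it 0.5 rad counterclockwise: the tip moves 55 mm along its arc, away from the robot, towards the phone.
- press_mark (a point): Set mark on the same press: the point on the tip's arc beside the red flag (12 x 18 mm, just outside the arc, under the window), where the tip must come. Fixed during the job. The press is a fixed 190 x 250 mm plate: white gauge housing 36 mm high on the robot's side with the knob at its right end, black phone between teal rails on the far side; yaw within 0.35 rad.
- spare_pointer (a point): Pointer tip of the other press, which looks the same but has no phone on its bare tan bed; its own knob stands 80 to 100 mm from this point, to the right as the robot sees it. Its setting must stay.

How it is judged:
By the outcome, as a careful person would: the job done as asked, in the order asked, and still so for the second after the job is handed in, with the robot touching nothing.
It also fails if it takes over 32 s, if anything falls off the work surface, if the arm or the gripper's body presses on something with over 40 N, if the wrist force passes 120 N, or if a joint passes its speed limit or range.

### The arm

A 7-joint arm with a two-finger parallel gripper is mounted at the origin on the work surface. World frame = base frame: x ahead of the robot, y to its left, z up, the work surface at z = 0. Lengths are in m, angles in rad, forces in N, time in s.
With the tool pointing down it reaches from about 0.4 to 0.85 m from the base axis. Payload 4.5 kg.
Tool frame: the origin (TCP) lies at the very end of the fingers, on their centre line; the grasp point (between the pads) lies 19 mm behind it (manip.grip_depth is the distance from the TCP to the grasp point, in m); z points along the fingers, y is the line along which they close (so a half turn about z gives the same grasp; the last joint's range is limited). The gripper opens to 85 mm and grips with 20 to 120 N. Pads are 22 mm wide; open, the fingers measure 114 mm over their backs; the gripper's body (76 mm by 85 mm) begins 54 mm behind the grasp point. The pads swing forward as they close: fully open they stand 13 mm farther back than shut.
Start: joints at [-1.222, 0.689, -0.195, 1.565, 0.157, 0.902, -0.215], TCP at [0.193, 0.594, 0.231] pointing down, gripper open.
Joint ranges: [-3.01, 3.01], [-0.46, 2.08], [-1.47, 1.51], [0.13, 2.56], [-1, 4.14], [0.04, 2.09], [-2.66, 2.66]. Speed limits (rad/s): [2.57, 2.57, 3.14, 3.14, 3.14, 3.14, 3.14].

### API

Orientations are given as a rotation vector (axis times angle).
In Python, from cell import manip gives the robot as it stands.
- The arm moves only by the tool tcp_steps, called after ">>>" as a command line: name --argument value ..., lists and objects as JSON in quotes. Schema: {"type":"object","properties":{"deltas":{"type":"array","items":{"type":"array","items":{"type":"array","items":{"type":"number"},"minItems":4,"maxItems":4},"minItems":1,"maxItems":8},"minItems":1,"maxItems":1},"finger_gap":{"type":"number"},"only":{"type":"string"},"quiet":{"type":"boolean"},"lines":{"type":"string"}},"required":["deltas"],"additionalProperties":false}. deltas is a list that holds a single list of rows (three levels of brackets), with 1 to 8 rows, each of 4 numbers: dx, dy, dz in units of 25 mm, then a turn about the tool's z in units of 0.25 rad; each row is the pose to reach, as a shift and turn from the pose commanded when the call began, along the tool's axes at that moment; what a row does not reach only later rows make up. A row lasts 1/8 s, in which the tool goes at most 0.0625 m and 0.188 rad, less where a joint would pass 70% of its speed; a pose out of reach is approached as far as the arm can. finger_gap is the opening from 0.0 (shut) to 1.0 (fully open), set as the call begins (left out keeps the last). The fingers move at their own pace and stop on an object; the grip force is fixed at half the most. Time passes only in rows, so rows that do not move let the fingers close. The tool returns the time, the measured TCP pose, the force, the opening and the grip force at its end. only (a regular expression) keeps the lines of the reply that match it, lines (a string "A,B") keeps lines A to B, and quiet returns only ok. Input that does not fit is refused with a message, and nothing moves.
- manip.get_state(): the state, without advancing time (a new reading comes with each control period).
- manip.camera(name): name is "side" or "top"; returns the picture (400x640x3 uint8, red, green, blue); there is no depth.
- manip.get_calibration(name): a dict with "K" (3x3 intrinsics, pixels), "camera_from_world" (4x4, takes a point from world to camera coordinates). Camera axes: x right, y down, z forward; pixel columns grow to the right and rows downward; lengths in m; the calibration is good to about 2 mm. A picture is of the moment at which its call begins. get_calibration takes no time and is no camera call.
- manip.finish_job(): hands the job in; it is judged then, once.
The state is a dict: "clock": time; "joint_positions": joint angles; "qd": joint speeds; "tau": joint torques, N m; "tool_pos": TCP position; "tcp_rot": TCP orientation; "ft_force": force on the tool from outside, world axes, zero at the start; "wrist_torque": the same for the moment, N m; "finger_gap": opening from 0.0 (shut) to 1.0 (fully open); "finger_force": force on a finger pad.
Only numpy, scipy, OpenCV 4.12 (cv2) and the standard library are available. Lean on these libraries where they do the work, as an engineer would, in place of code of your own. Each camera call takes 0.05 s, during which the arm holds its last target. There are 200 camera calls.

## Working session

There is one attempt and no reset: what is moved stays moved. The work goes in short steps, Python scripts to look and compute and a tool call to move; the robot and the scene stay as the last step left them, time stands still between calls to the robot, and variables do not carry over. Pictures are saved under pics/ and viewed, at most 10 in all, crops included, and the job is handed in when it is done.

```bash
ls; mkdir -p pics
```

Run:
```python
from cell import manip
import cv2
for n in("top","side"):
    cv2.imwrite(f"pics/{n}0.png",manip.camera(n)[:,:,::-1]); c=manip.get_calibration(n); print(n,c["K"],c["camera_from_world"])
s=manip.get_state();print(s["clock"],s["tool_pos"],s["tcp_rot"],s["finger_gap"])
```

```text
cell.py
pics
top [[438.13854942   0.         320.31366524]
 [  0.         438.13854942 202.45606721]
 [  0.           0.           1.        ]] [[-0.01372121 -0.9996845   0.02103864 -0.0639394 ]
 [-0.98519679  0.00992068 -0.17113989  0.51222148]
 [ 0.17087718 -0.02307545 -0.98502209  1.09359042]
 [ 0.          0.          0.          1.        ]]
side [[431.05220618   0.         316.52988412]
 [  0.         431.05220618 200.27079177]
 [  0.           0.           1.        ]] [[ 0.94196975 -0.33484663 -0.02388991 -0.47950961]
 [-0.19230527 -0.47991052 -0.85598164  0.12725272]
 [ 0.27515755  0.81090297 -0.51645396  0.87449613]
 [ 0.          0.          0.          1.        ]]
0.1 [0.19338006 0.59369643 0.23052621] [-4.92254065e-01 -3.10263705e+00  2.71259413e-03] 1.0042195562088458
```

View pics/top0.png

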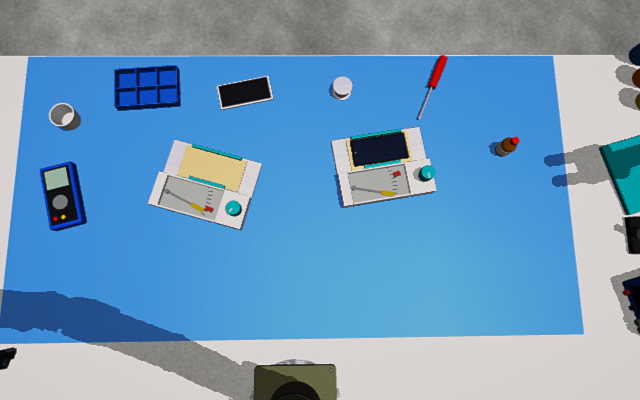

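View pics/side0.png

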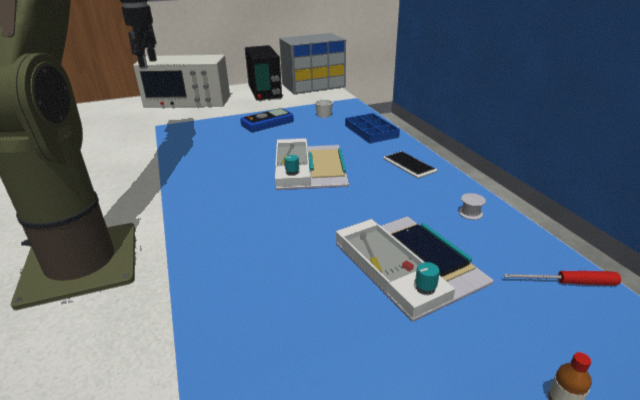

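The top view shows the press with the phone on the right: knob at about (427,173), yellow tip near (390,193), flag at (396,174). The left press is the empty one. Next I measure these points by colour masks.

Create h.py:
```python
import numpy as np, cv2
from cell import manip
def ray(n,uv):
    c=manip.get_calibration(n);T=c["camera_from_world"];R=T[:3,:3]
    return -R.T@T[:3,3], R.T@np.linalg.solve(c["K"],[uv[0],uv[1],1.])
def onz(n,uv,z):
    o,d=ray(n,uv);return o+d*(z-o[2])/d[2]
def tri(a,b):
    (o1,d1),(o2,d2)=ray("top",a),ray("side",b)
    t=np.linalg.lstsq(np.c_[d1,-d2],o2-o1,rcond=None)[0]
    p,q=o1+d1*t[0],o2+d2*t[1];return (p+q)/2,np.linalg.norm(p-q)
H={"teal":((80,90,60),(95,255,255)),"yellow":((20,120,120),(33,255,255)),"red":((0,130,90),(8,255,255))}
def blobs(im,col,box,minA=6):
    x0,y0,x1,y1=box;m=cv2.inRange(cv2.cvtColor(im,cv2.COLOR_RGB2HSV)[y0:y1,x0:x1],*map(np.array,H[col]))
    n,l,s,c=cv2.connectedComponentsWithStats(m)
    return [(c[i]+[x0,y0],s[i,:4]+[x0,y0,0,0],s[i,4]) for i in range(1,n) if s[i,4]>=minA],(l,x0,y0)
def crop(im,box,k,name):
    x0,y0,x1,y1=box;cv2.imwrite(name,cv2.resize(im[y0:y1,x0:x1,::-1],None,fx=k,fy=k,interpolation=cv2.INTER_NEAREST))
```

Run:
```python
from h import *
np.set_printoptions(precision=4,suppress=True)
t=cv2.imread("pics/top0.png")[:,:,::-1].copy();s=cv2.imread("pics/side0.png")[:,:,::-1].copy()
for im,n,b in((t,"top",(325,120,445,215)),(s,"side",(330,210,500,320))):
    for c in H:
        for x in blobs(im,c,b)[0]: print(n,c,*x)
A=cv2.resize(t[120:215,325:445,::-1],None,fx=5,fy=5,interpolation=0)
B=cv2.resize(s[215:315,330:490,::-1],None,fx=5,fy=5,interpolation=0)
cv2.imwrite("pics/a.png",A);cv2.imwrite("pics/b.png",B)
```

```text
top teal [375.5103 133.7724] [351 129  51  11] 145
top teal [382.2586 163.5431] [364 160  37   8] 116
top teal [427.5473 171.473 ] [421 165  14  15] 148
top yellow [387.3387 192.9032] [381 190  14   6] 62
top red [396.2333 173.4667] [393 171   8   6] 30
side teal [447.0391 242.6043] [422 224  50  39] 230
side teal [427.2468 275.9525] [416 261  24  30] 547
side yellow [375.6066 262.7377] [371 258  10  13] 61
side red [407.3871 265.2903] [403 261  10   9] 62
```

View pics/a.png

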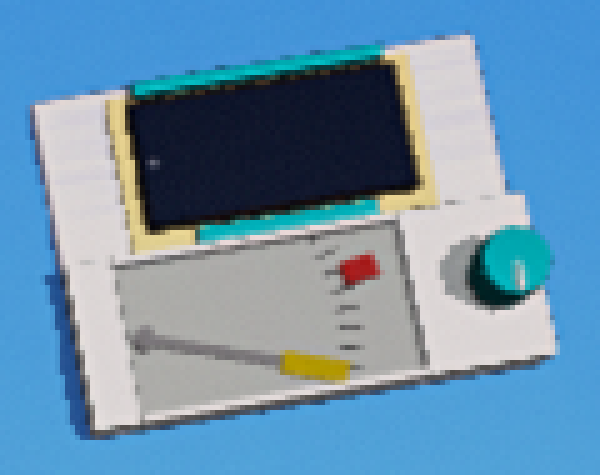

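View pics/b.png

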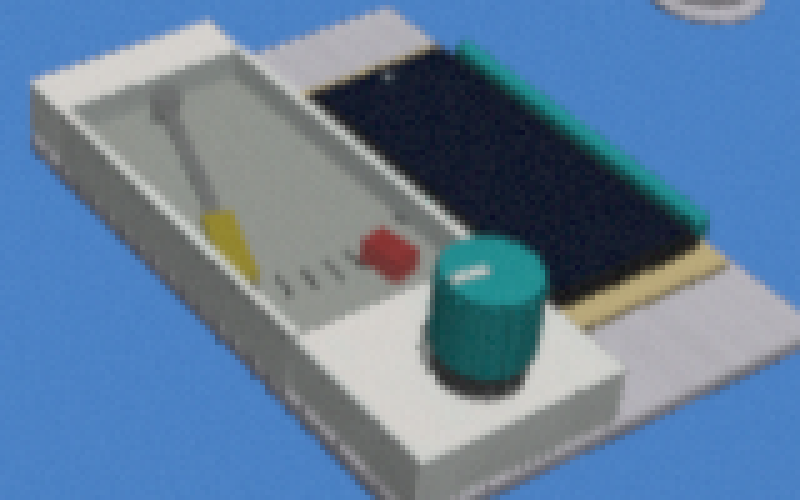

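The crops show the following (full-image pixels):

| Point | Top view | Side view |
|---|---|---|
| Knob top centre | (428.3,171.8) | (428.2,269.2) |
| Pivot | (353.6,188.2) | (363,235.6) |
| Tip end | (395,194) | (380,271) |
| Flag | (397,173.6) | (408,265) |

Run:
```python
from h import *
np.set_printoptions(precision=4,suppress=True)
P={}
for n,a,b in(("knobtop",(428.3,171.8),(428.2,269.2)),("pivot",(353.6,188.2),(363,235.6)),("tip",(395,194),(380,271)),("flag",(396.4,173.5),(407.4,265.3))):
    p,e=tri(a,b);P[n]=p;print(n,p,e)
print("knob z.08",onz("top",(428.3,171.8),.08),onz("side",(428.2,269.2),.08))
for z in(.02,.025,.03,.035):
    pv,tp,f=[onz("top",u,z)[:2] for u in((353.6,188.2),(395,194),(396.4,173.5))]
    a=lambda v:np.arctan2(v[1],v[0])
    print(z,np.linalg.norm(tp-pv),np.linalg.norm(f-pv),"swing",a(f-pv)-a(tp-pv))
```

```text
knobtop [ 0.5829 -0.3474  0.0793] 0.001038955917654278
pivot [ 0.5528 -0.1596  0.0292] 0.0023317917331397904
tip [ 0.5362 -0.2695  0.0278] 0.0020956766041158622
flag [ 0.5907 -0.2751  0.0294] 0.00012812044113087455
knob z.08 [ 0.5822 -0.347   0.08  ] [ 0.5829 -0.3481  0.08  ]
0.02 0.11178648286072866 0.12318110042520596 swing 0.47685086477897487
0.025 0.11129885076495773 0.12264376302427399 swing 0.4768508647789753
0.03 0.11081121866918675 0.12210642562334188 swing 0.4768508647789742
0.035 0.11032358657341577 0.12156908822240989 swing 0.47685086477897465
```

Add to h.py:
```python
def todo(*pts):
    s=manip.get_state();R=cv2.Rodrigues(np.array(s["tcp_rot"],float))[0]
    print("t",s["clock"],"tcp",np.round(s["tool_pos"],4),"y",np.round(R[:,1],3),"z",np.round(R[:,2],3),"q",np.round(s["joint_positions"],3),"gap",round(s["finger_gap"],3))
    for p in pts: print(p,"->",np.round(R.T@(np.array(p)-s["tool_pos"]),4))
```

```bash
python3 -c "
from h import *
todo((.52,.2,.2),(.5828,-.3473,.16))"
```

```text
t 0.1 tcp [0.1934 0.5937 0.2305] y [ 0.31   0.951 -0.002] z [-0.    -0.002 -1.   ] q [-1.222  0.69  -0.195  1.566  0.157  0.902 -0.215] gap 1.004
(0.52, 0.2, 0.2) -> [-0.4324 -0.2732  0.0311]
(0.5828, -0.3473, 0.16) -> [-0.6615 -0.7741  0.0719]
```

The rows are not in the units I measure in: shifts go in units of 25 mm and turns go in units of 0.25 rad. I convert before sending: -0.1 m is -4, -0.42 m is -16.8.

>>> tcp_steps --deltas '[[[-2,-1.2,0,0],[-4,-2.6,0.4,0],[-6.4,-4,0.4,0],[-8.4,-5.2,0.8,0],[-10.4,-6.6,0.8,0],[-12.4,-8,1.2,0],[-14.8,-9.4,1.2,0],[-16.8,-10.8,1.2,0]]]' --finger_gap 1.0

```text
clock: 1.1
tool_pos: [0.5062, 0.2114, 0.201]
tcp_rot: [-0.492, -3.103, -0.0]
ft_force: [1.3, 0.1, -0.2]
finger_gap: 0.999
finger_force: 0.0
```

```bash
python3 -c "
from h import *
todo((.5828,-.3473,.14))"
```

```text
t 1.1 tcp [0.5062 0.2114 0.201 ] y [0.309 0.951 0.   ] z [-0.  0. -1.] q [-0.323  0.635 -0.257  1.829  0.234  0.708  0.546] gap 0.999
(0.5828, -0.3473, 0.14) -> [-0.2457 -0.5076  0.0608]
```

>>> tcp_steps --deltas '[[[-1,-2.2,0,0],[-2,-4.4,0.4,0],[-3.2,-6.6,0.8,0],[-4.2,-8.8,1.2,0],[-5.2,-10.8,1.6,0],[-6.4,-13,1.6,0],[-7.4,-15.2,2,0],[-8.4,-17.4,2,0]]]' --finger_gap 1.0

```text
clock: 2.1
tool_pos: [0.5694, -0.2675, 0.1501]
tcp_rot: [-0.492, -3.101, -0.001]
ft_force: [1.1, 0.9, -0.8]
finger_gap: 1.002
finger_force: 0.0
```

>>> tcp_steps --deltas '[[[-0.8,-1.6,0,0],[-1.4,-2.88,0.4,0],[-1.4,-2.88,0.4,0],[-1.4,-2.88,0.4,0]]]'

```text
clock: 2.6
tool_pos: [0.5811, -0.3435, 0.1408]
tcp_rot: [-0.491, -3.102, -0.003]
ft_force: [0.2, -0.2, -0.2]
finger_gap: 0.998
finger_force: 0.0
```

```bash
python3 -c "
from h import *
todo((.5828,-.3473,.0445))"
```

```text
t 2.6 tcp [ 0.5811 -0.3435  0.1408] y [0.309 0.951 0.002] z [-0.001  0.002 -1.   ] q [ 0.637  0.875 -0.337  1.472  0.341  0.854  1.443] gap 0.998
(0.5828, -0.3473, 0.0445) -> [-0.0029 -0.0032  0.0963]
```

To row units: 0.096 m is 3.84, 0.085 m is 3.4.

>>> tcp_steps --deltas '[[[-0.12,-0.12,1.2,0],[-0.12,-0.12,2.4,0],[-0.12,-0.12,3.4,0],[-0.12,-0.12,3.84,0],[-0.12,-0.12,3.84,0],[-0.12,-0.12,3.84,0]]]' --finger_gap 1.0

```text
clock: 3.35
tool_pos: [0.584, -0.3487, 0.0465]
tcp_rot: [0.491, 3.101, -0.0]
ft_force: [-0.6, -1.1, -0.3]
finger_gap: 1.0
finger_force: 0.0
```

>>> tcp_steps --deltas '[[[0,0,0,0],[0,0,0,0],[0,0,0,0],[0,0,0,0],[0,0,0,0],[0,0,0,0]]]' --finger_gap 0.0

```text
clock: 4.1
tool_pos: [0.5844, -0.346, 0.0464]
tcp_rot: [0.49, 3.102, 0.005]
ft_force: [-1.5, 5.4, 6.0]
finger_gap: 0.407
finger_force: 59.5
```

Run:
```python
from h import *
todo((.5828,-.3473,.0445))
t=manip.camera("top");s=manip.camera("side")
cv2.imwrite("pics/c.png",np.vstack([cv2.resize(i[y:y+100,x:x+160,::-1],None,fx=3,fy=3) for i,x,y in((t,315,120),(s,330,215))]))
```

```text
t 4.1 tcp [ 0.5844 -0.346   0.0464] y [0.308 0.951 0.004] z [ 0.002  0.003 -1.   ] q [ 0.619  1.002 -0.298  1.5    0.388  0.698  1.409] gap 0.407
(0.5828, -0.3473, 0.0445) -> [ 0.0011 -0.0017  0.0019]
```

View pics/c.png

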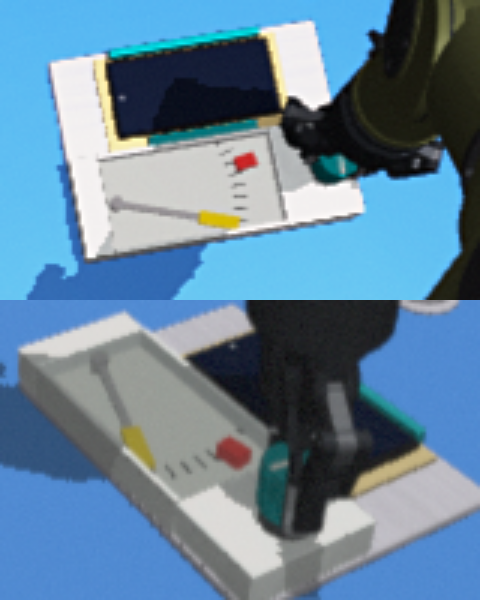

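The knob is gripped, and the pointer and flag are both still visible. I'll turn it 0.75 first, then measure.

Add to h.py:
```python
def err():
    z=.028;im=manip.camera("top");a=lambda v:np.arctan2(v[1],v[0])
    pv=onz("top",(353.6,188.2),z)[:2]
    box=(340,165,412,205)   # housing window
    y=max(blobs(im,"yellow",box)[0],key=lambda x:x[2]);r=max(blobs(im,"red",box)[0],key=lambda x:x[2])
    Y,F=[onz("top",x[0],z)[:2]-pv for x in(y,r)]
    print("yellow",y[0],y[2],np.hypot(*Y),"flag",r[0],r[2],np.hypot(*F),"err",a(F)-a(Y)); return im
```

```text
(no output)
```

>>> tcp_steps --deltas '[[[0,0,0,0.6],[0,0,0,1.2],[0,0,0,1.8],[0,0,0,2.4],[0,0,0,3],[0,0,0,3],[0,0,0,3]]]'

```text
clock: 5.08
tool_pos: [0.5836, -0.347, 0.0463]
tcp_rot: [-1.593, -2.707, -0.003]
ft_force: [-2.1, 4.5, 6.8]
finger_gap: 0.405
finger_force: 59.9
```

Run:
```python
from h import *
todo()
im=err();crop(im,(335,120,445,215),5,"pics/d.png")
```

```text
t 5.075 tcp [ 0.5836 -0.347   0.0463] y [0.874 0.485 0.001] z [ 0.     0.002 -1.   ] q [ 0.523  0.99  -0.106  1.506  0.142  0.654  0.859] gap 0.405
yellow [387.03508772 180.29824561] 57 0.09234091955354078 flag [396.31034483 173.37931034] 29 0.12221397825560144 err 0.10256861934012984
```

View pics/d.png

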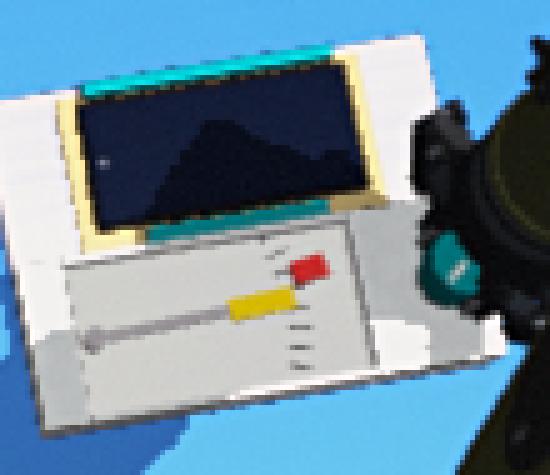

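To row units: 0.205 rad is 0.82.

>>> tcp_steps --deltas '[[[0,0,0,0.4],[0,0,0,0.82],[0,0,0,0.82],[0,0,0,0.82],[0,0,0,0.82]]]'

```text
clock: 5.75
tool_pos: [0.5833, -0.3472, 0.0463]
tcp_rot: [-1.862, -2.529, -0.003]
ft_force: [-2.5, 4.0, 7.8]
finger_gap: 0.401
finger_force: 60.0
```

Run:
```python
from h import *
todo()
im=err();crop(im,(335,120,445,215),5,"pics/e.png")
```

```text
t 5.75 tcp [ 0.5833 -0.3472  0.0463] y [0.955 0.297 0.001] z [ 0.     0.002 -1.   ] q [ 0.497  0.99  -0.054  1.507  0.071  0.647  0.713] gap 0.401
yellow [386.2295082  176.83606557] 61 0.09323114073894094 flag [396.6  173.28] 25 0.12304835769682297 err -0.0011595715876966395
```

View pics/e.png

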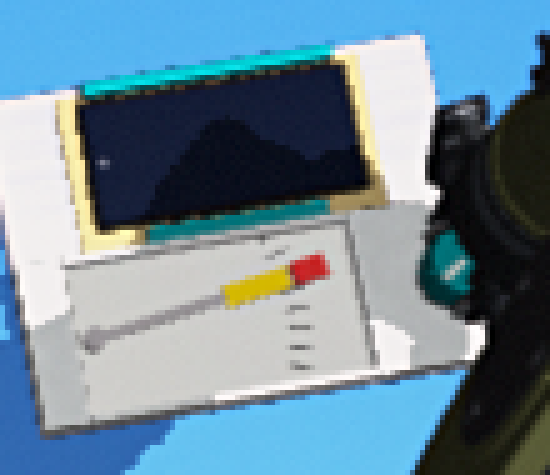

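The pointer now lines up with the flag (error about -0.001 rad). I'll release the knob, lift away and check again.

>>> tcp_steps --deltas '[[[0,0,0,0],[0,0,0,0],[0,0,0,0],[0,0,0,0],[0,0,0,0],[0,0,0,0]]]' --finger_gap 1.0

```text
clock: 6.55
tool_pos: [0.5831, -0.3488, 0.0452]
tcp_rot: [-1.863, -2.529, -0.0]
ft_force: [-0.3, 0.4, -1.4]
finger_gap: 1.003
finger_force: 0.0
```

>>> tcp_steps --deltas '[[[0,0,-1.2,0],[0,0,-3.2,0],[0,0,-5.2,0],[0,0,-5.2,0],[0,0,-5.2,0]]]'

```text
clock: 7.18
tool_pos: [0.5825, -0.3485, 0.1748]
tcp_rot: [-1.863, -2.529, 0.0]
ft_force: [0.7, -0.6, 0.5]
finger_gap: 0.999
finger_force: 0.0
```

Run:
```python
from h import *
im=err();todo();crop(im,(335,120,445,215),5,"pics/f.png")
```

```text
yellow [386.2        176.88333333] 60 0.09310974793838357 flag [397.04545455 173.36363636] 22 0.12409657402149234 err -0.0050640994686439456
t 7.225 tcp [ 0.5821 -0.3482  0.174 ] y [ 0.955  0.297 -0.002] z [-0.002  0.001 -1.   ] q [ 0.501  0.824 -0.059  1.443  0.056  0.878  0.726] gap 1.001
```

View pics/f.png

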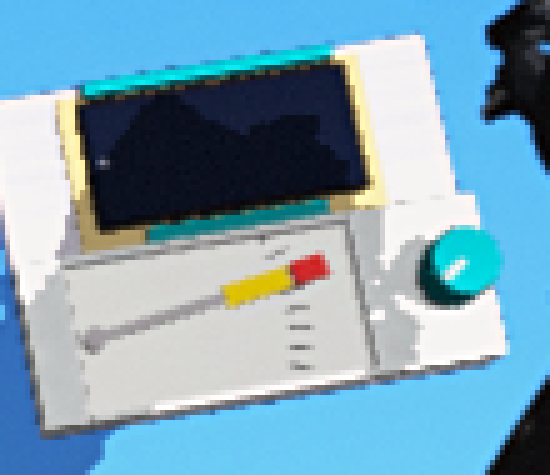

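```bash
python3 -c "
from cell import manip
print(manip.finish_job())"
```

```text
the job is handed in; nothing more can be done
None
```

I turned the knob on the phone press clockwise about 0.95 rad and let go. In the last image the yellow tip lined up with the red flag to within about 0.5 mm; the empty press was not touched, and the job was handed in at about 7 s.

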